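# Slide the part carrier into its measuring seat and swing the clamp over it

## Task

With the fingertips, push the part carrier along the rails of the loading fixture until you feel it drop into its locating notches and lie flat and fully down; then push the clamp bar round by its knob until it lies across the carrier, and take your hand away. Nothing is to be picked up: the carrier must not be lifted or tipped off its rails, and the other inspection gear is left where it stands.

Things in the scene. Friction and masses are not known exactly. Their poses are not given: they have to be found in the camera images.
- fixture: Fixed loading fixture: aluminium base 200 x 400 x 12 mm, three steel tracks along its y (tops 26 mm above the table) between side guides (inner faces x +-62 mm, tops 36 mm high). Each track has a gap 25 mm long, 6 mm deep: the locating notches. Origin: on the table under the middle of the tracks, z up. The carrier starts on the +y side of its seat: push it towards the fixture's -y.
- seat (a point): Point on the fixture (x 0, y -75 mm, 20 mm above the table) where the carrier's origin lies once it has dropped into the notches. Play there: 2.5 mm either way along y, 2 mm along x. The far walls of the notches stop the carrier. The tracks end at fixture y +-200 mm.
- carrier: Loose, 0.6 to 1 kg: aluminium plate 120 (x) x 180 (y) x 10 mm on feet 8 mm high, with a steel flange bolted on (80 mm disc, 44 mm hub, top 48 mm above the soles, at y +18 mm) and an upright push plate at its +y end. Origin: centre of its underside, at the feet's soles: 26 mm above the table while riding on the tracks, 20 mm when seated. Axes as the fixture's. Friction takes 3 to 7 N of push.
- push_plate (a point): Middle of the outer (+y) face of the carrier's upright push plate, 90 mm behind the carrier's origin and 34 mm above its soles. The push plate is 90 mm wide (x), 8 mm thick and reaches from 18 to 50 mm above the soles. The face looks to +y, away from the seat.
- clamp (a joint): Angle of the clamp bar about its upright pivot, rad: near 0 it is open and points along the fixture's -y beside the rails; it grows clockwise seen from above; at 1.57 it points along the fixture's -x, across the seated carrier in front of the flange (stop at 1.6). Starts at 0 to 0.25, stays where left; about 1 N at the knob moves it. A carrier still up on the tracks blocks it.
- clamp_pivot (a point): Pivot of the clamp bar, on the fixture at x +85 mm, y -130 mm from its origin, 44.5 mm above the table. The bar is 16 mm wide; its underside is 40.5 mm and its top 48.5 mm above the table, so it passes 2.5 mm over the seated carrier's plate.
- clamp_knob (a point): Middle of the upright cylindrical knob on the bar, 70 mm from the pivot; the knob is 16 mm across and stands from 48.5 to 78.5 mm above the table. The bar ends 10 mm beyond it.
- trumpet_a: Bystander: short turned aluminium intake trumpet standing upright on the fixture's +x side, 72 mm across, 62 mm tall; origin under its centre.
- trumpet_b: Bystander: taller trumpet, 72 mm across, 108 mm tall, standing farther off to the right.
- vee_block: Bystander: dark steel vee block 50 x 70 x 42 mm, on the fixture's +x side; origin under its centre.
- setting_ring: Bystander: steel setting ring lying flat, 60 mm across, 20 mm high, off the fixture's -y end; origin under its centre.
- gauge_case: Bystander: open wooden case of gauge blocks 100 x 160 x 36 mm, to the left; origin under its centre.
- oil_can: Bystander: grey bottle 50 mm across, 120 mm tall, to the left; origin under its centre.
- driver: Bystander: screwdriver about 0.2 m long lying beyond the fixture.
There are look-alikes about, which are no part of the job. Leave any black or red look-alike of the carrier alone.

How it is judged:
By the outcome, as a careful person would: the job done as asked, in the order asked, and still so for the second after the job is handed in, with the robot touching nothing.
It also fails if it takes over 51 s, if anything falls off the work surface, if the arm or the gripper's body presses on something with over 40 N, if the wrist force passes 120 N, or if a joint passes its speed limit or range.

## Robot

A 6-joint arm with a two-finger parallel gripper is mounted at the origin on the work surface. World frame = base frame: x ahead of the robot, y to its left, z up, the work surface at z = 0. Lengths are in m, angles in rad, forces in N, time in s.
With the tool pointing down it reaches from about 0.35 to 0.85 m from the base axis. Payload 8.1 kg.
Tool frame: the origin (TCP) lies at the very end of the fingers, on their centre line; the grasp point (between the pads) lies 19 mm behind it; z points along the fingers, y is the direction in which the jaws open and shut (so a half turn about z gives the same grasp; the last joint's range is limited). The gripper opens to 93 mm and grips with 3 to 60 N. Pads are 15 mm wide; open, the fingers measure 128 mm over their backs; the gripper's body (75 mm by 188 mm) begins 65 mm behind the grasp point.
Start: joints at [-1.404, 0.13, 1.488, -0, 1.523, -0.085], TCP at [0.15, -0.581, 0.219] pointing down, gripper open.
Joint ranges: [-2.96, 2.96], [-0.89, 2.26], [0.02, 2.5], [-1.34, 4.48], [0, 2.73], [-2.66, 2.66]. Speed limits (rad/s): [2.39, 2.39, 2.79, 3.14, 3.14, 3.14].

## Interface

Orientations are given as a rotation vector (axis times angle).
In Python, from plant import robot gives the robot as it stands.
- The arm moves only by the shell command python3 -m inch 'ROWS' [FORCE]. ROWS is JSON, a list that holds one entry, the list of rows, each a list of 7 numbers: the shift along the tool's x, y, z in cm, then the turn, a rotation vector about the tool's x, y, z in degrees, then the gripper command: -1 is fully open, 1 is shut, values between are in proportion. A call has 1 to 5 rows; each row shifts and turns the commanded pose from where the row before left it, along the tool's axes as they then stand; what a row does not reach is not made up. A row lasts 1/10 s, in which the tool goes at most 50 mm and 8.59 degrees, less where a joint would pass 70% of its speed; a pose out of reach is approached as far as the arm can. A call with a gripper value outside its range is refused whole. The fingers move at their own pace and stop on an object; FORCE is the grip in N (left out, the last holds). Time passes only in rows, so rows that do not move let the fingers close. It gives the time, the measured TCP pose, the force and the opening at its end, in the units of the state.
- robot.read_state(): the state, without advancing time (a new reading comes with each control period).
- robot.read_camera(name): name is "scene" or "side" or "wrist"; returns a dict with "image" (400x640x3 uint8, blue, green, red), "K" (3x3 intrinsics, pixels), "R" (3x3) and "t" (3): a world point X has camera coordinates R X + t; the wrist camera has in their place "tool_from_camera" (4x4, takes a point from camera to tool coordinates, whose origin is the TCP and whose axes are the flange's). Camera axes: x right, y down, z forward; pixel columns grow to the right and rows downward; lengths in m; the calibration is good to about 2 mm. A picture is of the moment at which its call begins: read the wrist's pose just before it. There is no depth.
- robot.close_job(): hands the job in, once; it reports no verdict.
The state is a dict: "t": time; "q": joint angles; "dq": joint speeds; "joint_torque": joint torques, N m; "tool_pos": TCP position; "orientation": TCP orientation; "force": force on the tool from outside, world axes, zero at the start; "wrist_torque": the same for the moment, N m; "opening": finger opening in m.
Only numpy, scipy, OpenCV 4.12 (cv2) and the standard library are available. Lean on these libraries where they do the work, as an engineer would, in place of code of your own. Each camera call takes 0.05 s, during which the arm holds its last target. There are 200 camera calls.

## Working session

There is one attempt and no reset: what is moved stays moved. The work goes in short steps, Python scripts to look and compute and a shell command to move; the robot and the scene stay as the last step left them, time stands still between calls to the robot, and variables do not carry over. Pictures are saved under pics/ and viewed, about 8 in all and at most 12, crops included, and the job is handed in when it is done.

```bash
ls; mkdir -p pics; python3 - <<'E'
from plant import robot
import cv2,numpy as np
s=robot.read_state();print({k:np.round(v,3).tolist() for k,v in s.items()})
for n in("scene","side"):
    c=robot.read_camera(n);cv2.imwrite(f"pics/{n}0.png",c["image"]);np.savez(f"{n}0.npz",**c);print(n,c["K"].tolist(),c["R"].round(4).tolist(),c["t"].round(4).tolist())
E
```

```text
pics
{'t': 0.0, 'q': [-1.404, 0.131, 1.489, 0.0, 1.523, -0.085], 'dq': [0.0, -0.0, 0.001, -0.0, 0.0, -0.001], 'joint_torque': [0.002, -55.985, -49.176, 0.077, 0.036, -0.0], 'tool_pos': [0.149, -0.581, 0.218], 'orientation': [-3.115, -0.394, 0.0], 'force': [0.381, 0.47, 0.418], 'wrist_torque': [0.015, -0.045, 0.031], 'opening': 0.093}
scene [[387.44905861061125, 0.0, 320.79351982162086], [0.0, 387.44905861061125, 198.10997469994422], [0.0, 0.0, 1.0]] [[0.4523, 0.8917, -0.0159], [0.495, -0.2658, -0.8272], [-0.7419, 0.3663, -0.5616]] [-0.2442, -0.2066, 1.4517]
side [[416.985137740622, 0.0, 321.1876272345849], [0.0, 416.985137740622, 195.92865460254694], [0.0, 0.0, 1.0]] [[-0.7248, -0.6887, -0.018], [-0.3325, 0.3726, -0.8664], [0.6034, -0.6219, -0.4991]] [0.3836, 0.2371, 0.9122]
```

View pics/scene0.png

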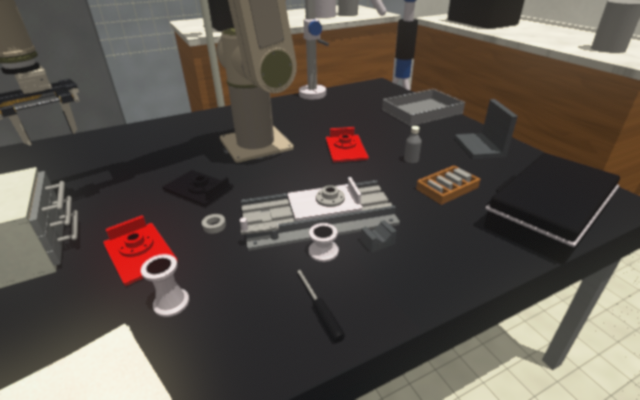

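View pics/side0.png

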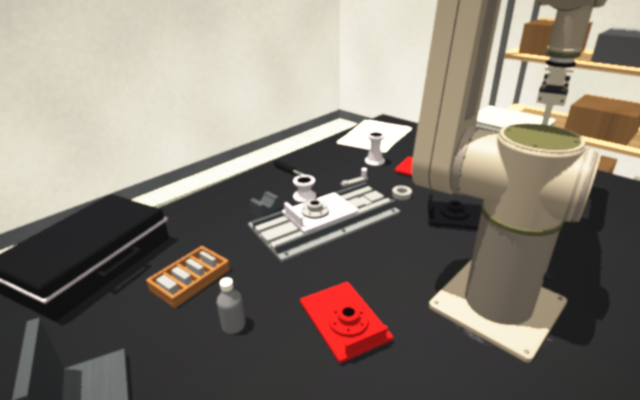

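The scene view shows the fixture at about (320,212), with its +y end to the right. The white carrier is at (325,200) and its push plate at (355,189). The clamp bar is on the near-left side. The side view shows the clamp knob at about (363,175). I'll get rough positions from these and a wrist view next.

```bash
cat > h.py <<'E'
import numpy as np,cv2
from scipy.spatial.transform import Rotation as Ro
def ray(c,p):
    d=np.linalg.inv(c["K"])@[p[0],p[1],1];return -c["R"].T@c["t"],c["R"].T@d
def plane(c,p,z):
    o,d=ray(c,p);return o+d*(z-o[2])/d[2]
def tri(rs):
    A=0;b=0
    for o,d in rs:
        d=d/np.linalg.norm(d);P=np.eye(3)-np.outer(d,d);A=A+P;b=b+P@o
    X=np.linalg.solve(A,b);return X,[float(np.linalg.norm(np.cross(X-o,d/np.linalg.norm(d)))) for o,d in rs]
def wcam(robot,name):
    s=robot.read_state();c=robot.read_camera("wrist")
    T=np.eye(4);T[:3,:3]=Ro.from_rotvec(s["orientation"]).as_matrix();T[:3,3]=s["tool_pos"]
    W=np.linalg.inv(T@c["tool_from_camera"])
    c=dict(image=c["image"],K=c["K"],R=W[:3,:3],t=W[:3,3]);cv2.imwrite(f"pics/{name}.png",c["image"]);np.savez(name+".npz",**c);return c
def rel(robot,target,yaw_x=None):
    s=robot.read_state();R=Ro.from_rotvec(s["orientation"]).as_matrix()
    return R.T@(np.array(target)-s["tool_pos"])*100
E
python3 - <<'E'
import numpy as np,cv2
from h import *
a=np.load("scene0.npz");b=np.load("side0.npz")
print("fixture corners scene z.012",[plane(a,p,.012).round(3).tolist() for p in((241,200),(247,243),(400,220),(385,181))])
print("push plate approx",plane(a,(355,188),.06).round(3)); 
print("flange tri",tri([ray(a,(330,191)),ray(b,(315,206))]))
print("knob side",plane(b,(363,174),.06).round(3))
from plant import robot
s=robot.read_state();print(Ro.from_rotvec(s["orientation"]).as_matrix().round(3).tolist(),robot.read_camera("wrist")["tool_from_camera"].round(3).tolist())
for n,c,(x0,y0,x1,y1) in(("sc",a,(230,160,410,260)),("sd",b,(240,155,420,265))):
    cv2.imwrite(f"pics/{n}.png",cv2.resize(c["image"][y0:y1,x0:x1],None,fx=4,fy=4,interpolation=2))
i=np.vstack([cv2.resize(a["image"][165:250,235:405],(600,300)),cv2.resize(b["image"][160:260,245:405],(480,300)).copy() if 0 else cv2.resize(b["image"][165:255,245:415],(600,300))])
cv2.imwrite("pics/both.png",i)
E
```

```text
fixture corners scene z.012 [[0.359, -0.166, 0.012], [0.549, -0.21, 0.012], [0.651, 0.179, 0.012], [0.469, 0.257, 0.012]]
push plate approx [0.523 0.116 0.06 ]
flange tri (array([0.50975387, 0.04423116, 0.06456915]), [0.00025653306308774193, 0.00025653306308785057])
knob side [ 0.538 -0.205  0.06 ]
[[0.968, 0.249, -0.0], [0.249, -0.968, 0.002], [0.0, -0.002, -1.0]] [[0.001, -0.962, -0.274, 0.076], [1.0, 0.001, 0.001, 0.0], [-0.0, -0.274, 0.962, -0.165], [0.0, 0.0, 0.0, 1.0]]
```

View pics/both.png

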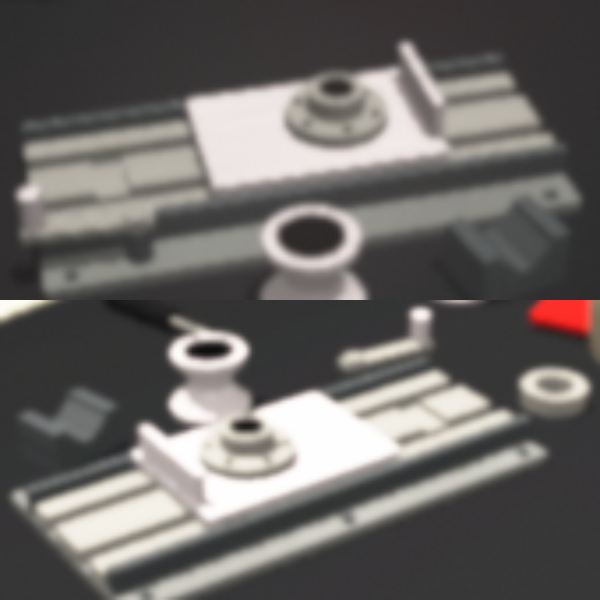

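```bash
python3 -m inch '[[[3.6,-3.3,-0.7,0,0,0,1],[3.6,-3.3,-0.7,0,0,0,1],[3.6,-3.3,-0.7,0,0,0,1],[3.6,-3.3,-0.7,0,0,0,1],[3.6,-3.3,-0.7,0,0,0,1]]]' 10
python3 -m inch '[[[3.6,-3.3,-0.7,0,0,0,1],[3.6,-3.3,-0.7,0,0,0,1],[3.6,-3.3,-0.7,0,0,0,1],[3.6,-3.3,-0.7,0,0,0,1],[3.6,-3.3,-0.7,0,0,0,1]]]'
python3 -m inch '[[[3.6,-3.3,-0.7,0,0,0,1],[3.6,-3.3,-0.7,0,0,0,1],[3.6,-3.3,-0.7,0,0,0,1],[3.6,-3.3,-0.7,0,0,0,1],[0,0,0,0,0,8,1]]]'
python3 -m inch '[[[0,0,0,0,0,8,1],[0,0,0,0,0,8,1],[0,0,0,0,0,5,1],[0,0,0,0,0,0,1],[0,0,0,0,0,0,1]]]'
python3 -c "
from plant import robot
from h import *
print(robot.read_state()['q'],robot.read_state()['opening']);wcam(robot,'w1')"
```

```text
t: 0.65
tool_pos: [0.2833, -0.3746, 0.2536]
orientation: [-3.117, -0.394, -0.0]
force: [0.9, -0.5, 0.8]
opening: 0.0574
t: 1.15
tool_pos: [0.4165, -0.1699, 0.2889]
orientation: [3.117, 0.394, 0.0]
force: [1.6, -1.1, -0.2]
opening: 0.0176
t: 1.65
tool_pos: [0.5244, -0.0031, 0.3166]
orientation: [-3.134, -0.184, -0.001]
force: [-1.0, -0.6, 0.2]
opening: 0.0005
t: 2.15
tool_pos: [0.5224, -0.0081, 0.3164]
orientation: [3.117, -0.394, -0.001]
force: [-0.8, -0.1, 0.9]
opening: 0.0005
[-1.13641274e-01 -9.94924543e-02  1.54415290e+00 -9.05057335e-06
  1.69731081e+00  1.70874060e+00] 0.0004781824048915615
```

View pics/w1.png

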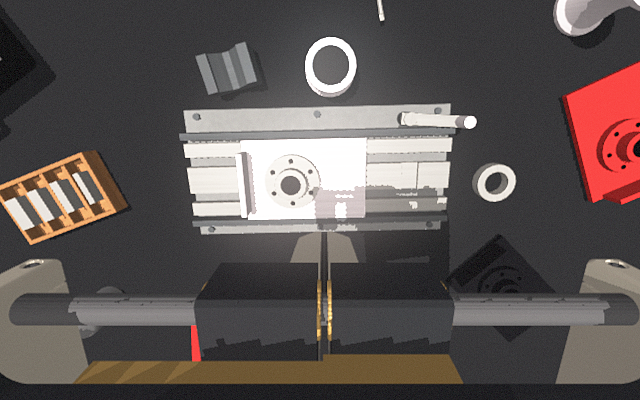

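The wrist view shows the push plate at (240,185), the flange hub at (291,185), the clamp pivot at (404,118) and the knob top at (470,122). The fixture base corners are near (184,110) and (450,104).

```bash
cat > m.py <<'E'
from h import *
c=np.load("w1.npz");P=lambda u,v,z:plane(c,(u,v),z)
h=[P(197,116,.012),P(437,111,.012),P(211,229,.012),P(429,224,.012)]
ex=h[1]-h[0];ey=h[3]-h[2];yaw=[np.degrees(np.arctan2(-(-e)[0],(-e)[1])) for e in(ex,ey)]
print("holes",[x.round(4).tolist() for x in h],"yaw",yaw)
k=[P(184,110,.012),P(450,104,.012),P(202,236,.012),P(448,234,.012)];print("corners",[x.round(4).tolist() for x in k])
print("centre",np.mean(h[:2],0),np.mean(h[2:],0))
print("knob top",P(470,122,.0785).round(4),"pivot",P(404,118,.0485).round(4))
print("plate top back edge",P(237,153,.076).round(4),P(238,218,.076).round(4),"hub",P(291,184,.074).round(4))
a=np.load("scene0.npz")
b=np.load("side0.npz")
print("knob tri",tri([ray(c,(470,122)),ray(a,(235+28*170/600,165+188*85/300)),ray(b,(245+421*170/600,165+12*.3))]))
print("plate far-top corner tri",tri([ray(c,(240,218)),ray(a,(235+405*170/600,165+44*85/300)),ray(b,(245+208*170/600,165+478*.3-90))]))
E
python3 m.py
```

```text
holes [[0.6387, 0.1573, 0.012], [0.557, -0.1914, 0.012], [0.463, 0.1997, 0.012], [0.3821, -0.152, 0.012]] yaw [np.float64(-13.197043567287771), np.float64(-12.955103257700067)]
corners [[0.6516, 0.173, 0.012], [0.5621, -0.2115, 0.012], [0.4549, 0.2186, 0.012], [0.3566, -0.1799, 0.012]]
centre [ 0.59783622 -0.01701103  0.012     ] [0.42257069 0.02387906 0.012     ]
knob top [ 0.5384 -0.2073  0.0785] pivot [ 0.5621 -0.133   0.0485]
plate top back edge [0.5749 0.0976 0.076 ] [0.4874 0.1259 0.076 ] hub [0.5159 0.0398 0.074 ]
knob tri (array([ 0.53709005, -0.20758132,  0.07886482]), [0.0013771554687991865, 0.000720306660311811, 0.0011801792503588647])
plate far-top corner tri (array([0.48279836, 0.12100364, 0.07192165]), [0.00461488061485724, 0.0013222609224527878, 0.005738747917084981])
```

```bash
python3 -m inch '[[[0,0,0,0,0,-1.3,1],[-0.4,-4.3,2,0,0,0,1],[-0.4,-4.3,2,0,0,0,1],[-0.4,-4.3,2,0,0,0,1],[-0.3,-4.4,2,0,0,0,1]]]'
python3 -m inch '[[[0,0,4.5,0,0,0,1],[0,0,4.5,0,0,0,1],[0,0,4,0,0,0,1],[0,0,0,0,0,0,1],[0,0,0,0,0,0,1]]]'
cat > f.py <<'E'
from plant import robot
from h import *
s=robot.read_state();a=np.radians(-13.1);fx=np.array([np.cos(a),np.sin(a)]);fy=np.array([-fx[1],fx[0]])
d=s["tool_pos"][:2]-[.5102,.0034];print("t",s["t"],"fix xy",(d@fx).round(4),(d@fy).round(4),"z",s["tool_pos"][2].round(4),"F fx,fy,z",(s["force"][:2]@fx).round(1),(s["force"][:2]@fy).round(1),s["force"][2].round(1),"R",Ro.from_rotvec(s["orientation"]).as_matrix()[:,0].round(3))
E
python3 f.py
```

```text
t: 2.7
tool_pos: [0.5477, 0.1652, 0.2361]
orientation: [-3.121, 0.36, -0.001]
force: [1.1, -0.9, 0.5]
opening: 0.0006
t: 3.2
tool_pos: [0.5473, 0.1636, 0.1069]
orientation: [3.12, -0.361, -0.002]
force: [-0.4, 0.8, 1.5]
opening: 0.0006
t 3.2 fix xy -0.0002 0.1644 z 0.1069 F fx,fy,z -0.6 0.7 1.5 R [ 0.974 -0.229 -0.001]
```

```bash
python3 -m inch '[[[0,0,3,0,0,0,1],[0,0,3,0,0,0,1],[0,1.5,0,0,0,0,1],[0,1.0,0,0,0,0,1],[0,0,0,0,0,0,1]]]'
python3 f.py
python3 -m inch '[[[0,0.3,0,0,0,0,1],[0,0.3,0,0,0,0,1],[0,0.3,0,0,0,0,1],[0,0.3,0,0,0,0,1],[0,0.3,0,0,0,0,1]]]';python3 f.py
python3 -m inch '[[[0,0.3,0,0,0,0,1],[0,0.3,0,0,0,0,1],[0,0.3,0,0,0,0,1],[0,0.3,0,0,0,0,1],[0,0.3,0,0,0,0,1]]]';python3 f.py
```

```text
t: 3.7
tool_pos: [0.544, 0.138, 0.05]
orientation: [-3.119, 0.365, -0.007]
force: [-0.2, -0.5, 0.6]
opening: 0.0004
t 3.7 fix xy 0.0024 0.1388 z 0.05 F fx,fy,z -0.1 -0.6 0.6 R [ 0.973 -0.231  0.004]
t: 4.2
tool_pos: [0.5387, 0.1253, 0.0469]
orientation: [-3.119, 0.363, -0.001]
force: [1.0, 4.5, -0.1]
opening: 0.0008
t 4.2 fix xy 0.0001 0.1252 z 0.0469 F fx,fy,z -0.0 4.6 -0.1 R [ 0.973 -0.229  0.   ]
t: 4.7
tool_pos: [0.5353, 0.1108, 0.0468]
orientation: [-3.119, 0.362, -0.001]
force: [1.9, 6.2, 0.8]
opening: 0.0004
t 4.7 fix xy 0.0001 0.1103 z 0.0468 F fx,fy,z 0.4 6.4 0.8 R [ 0.973 -0.229  0.   ]
```

```bash
for i in 1; do python3 -m inch '[[[0,0.4,0,0,0,0,1],[0,0.4,0,0,0,0,1],[0,0.4,0,0,0,0,1],[0,0.4,0,0,0,0,1],[0,0.4,0,0,0,0,1]]]'; python3 f.py
python3 -m inch '[[[0,0.4,0,0,0,0,1],[0,0.4,0,0,0,0,1],[0,0.4,0,0,0,0,1],[0,0.4,0,0,0,0,1],[0,0.4,0,0,0,0,1]]]'; python3 f.py
python3 -m inch '[[[0,0.4,0,0,0,0,1],[0,0.4,0,0,0,0,1],[0,0.3,0,0,0,0,1],[0,0.3,0,0,0,0,1],[0,0.2,0,0,0,0,1]]]'; python3 f.py; done; python3 -c "
from plant import robot
from h import *
wcam(robot,'w2')"
```

```text
t: 5.2
tool_pos: [0.5306, 0.0913, 0.0468]
orientation: [-3.119, 0.362, -0.001]
force: [0.9, 5.7, -0.4]
opening: 0.0006
t 5.2 fix xy -0.0 0.0903 z 0.0468 F fx,fy,z -0.4 5.7 -0.4 R [ 0.973 -0.229  0.   ]
t: 5.7
tool_pos: [0.526, 0.0719, 0.0469]
orientation: [-3.119, 0.362, -0.001]
force: [0.8, 5.0, 0.3]
opening: 0.0002
t 5.7 fix xy -0.0001 0.0703 z 0.0469 F fx,fy,z -0.3 5.1 0.3 R [ 0.973 -0.229  0.   ]
t: 6.2
tool_pos: [0.5223, 0.0561, 0.0468]
orientation: [-3.12, 0.363, -0.001]
force: [1.0, 4.9, 1.4]
opening: 0.0004
t 6.2 fix xy -0.0001 0.0541 z 0.0468 F fx,fy,z -0.1 5.0 1.4 R [ 0.973 -0.229  0.   ]
```

Now slow steps, watching for the drop, which should come near y≈0.033.

```bash
python3 -m inch '[[[0,0.25,0,0,0,0,1],[0,0.25,0,0,0,0,1],[0,0.25,0,0,0,0,1],[0,0.25,0,0,0,0,1],[0,0.25,0,0,0,0,1]]]' >/dev/null; python3 f.py
python3 -m inch '[[[0,0.1,0,0,0,0,1],[0,0.1,0,0,0,0,1],[0,0.1,0,0,0,0,1],[0,0.1,0,0,0,0,1],[0,0,0,0,0,0,1]]]'>/dev/null; python3 f.py
python3 -m inch '[[[0,0.1,0,0,0,0,1],[0,0.1,0,0,0,0,1],[0,0,0,0,0,0,1]]]'>/dev/null; python3 f.py
```

```text
t 6.75 fix xy -0.0002 0.0417 z 0.0468 F fx,fy,z -0.4 5.0 0.2 R [ 0.973 -0.229  0.   ]
t 7.25 fix xy -0.0002 0.0375 z 0.0468 F fx,fy,z 0.5 5.1 1.4 R [ 0.973 -0.229  0.   ]
t 7.55 fix xy -0.0002 0.0355 z 0.0467 F fx,fy,z 0.4 4.5 1.3 R [ 0.973 -0.23   0.   ]
```

```bash
python3 -m inch '[[[0,0.1,0,0,0,0,1],[0,0.1,0,0,0,0,1],[0,0,0,0,0,0,1]]]'>/dev/null; python3 f.py
python3 -m inch '[[[0,0.1,0,0,0,0,1],[0,0.05,0,0,0,0,1],[0,0,0,0,0,0,1]]]'>/dev/null; python3 f.py
python3 -m inch '[[[0,0.1,0,0,0,0,1],[0,0.05,0,0,0,0,1],[0,0,0,0,0,0,1]]]'>/dev/null; python3 f.py
```

```text
t 7.85 fix xy -0.0004 0.0329 z 0.0465 F fx,fy,z 0.1 2.5 0.1 R [ 0.973 -0.23  -0.   ]
t 8.15 fix xy -0.0004 0.0317 z 0.0466 F fx,fy,z -0.1 3.7 -0.2 R [ 0.973 -0.23  -0.   ]
t 8.45 fix xy -0.0004 0.03 z 0.0466 F fx,fy,z -0.9 4.7 -1.4 R [ 0.973 -0.23  -0.   ]
```

```bash
python3 -m inch '[[[0,0.1,0,0,0,0,1],[0,0,0,0,0,0,1]]]'>/dev/null; python3 f.py
python3 -m inch '[[[0,0.1,0,0,0,0,1],[0,0,0,0,0,0,1]]]'>/dev/null; python3 f.py
python3 -m inch '[[[0,0.1,0,0,0,0,1],[0,0,0,0,0,0,1]]]'>/dev/null; python3 f.py
```

```text
t 8.65 fix xy -0.0004 0.0291 z 0.0465 F fx,fy,z 0.3 4.9 -1.8 R [ 0.973 -0.23  -0.   ]
t 8.85 fix xy -0.0005 0.029 z 0.0466 F fx,fy,z 0.3 8.1 -1.2 R [ 0.973 -0.23  -0.   ]
t 9.05 fix xy -0.0005 0.0288 z 0.0467 F fx,fy,z -0.5 12.8 -1.6 R [ 0.973 -0.229 -0.   ]
```

```bash
python3 -m inch '[[[0,-1,0,0,0,0,1],[0,-1.5,0,0,0,0,1],[0,0,-4,0,0,0,1],[0,0,-5,0,0,0,1],[0,0,-5,0,0,0,1]]]'>/dev/null
python3 -m inch '[[[1,3.5,-3,0,0,0,1],[1,4,-3,0,0,0,1],[1,4,0,0,0,0,1],[1,3.5,0,0,0,0,1],[0,0,0,0,0,0,1]]]'>/dev/null; 
python3 -m inch '[[[0,0,0,0,0,0,1],[0,0,0,0,0,0,1]]]'>/dev/null; python3 f.py; python3 -c "
from plant import robot
from h import *
wcam(robot,'w3')"
```

```text
t 10.25 fix xy 0.0389 -0.0962 z 0.2458 F fx,fy,z 0.5 0.2 0.1 R [ 0.973 -0.229 -0.001]
```

View pics/w3.png

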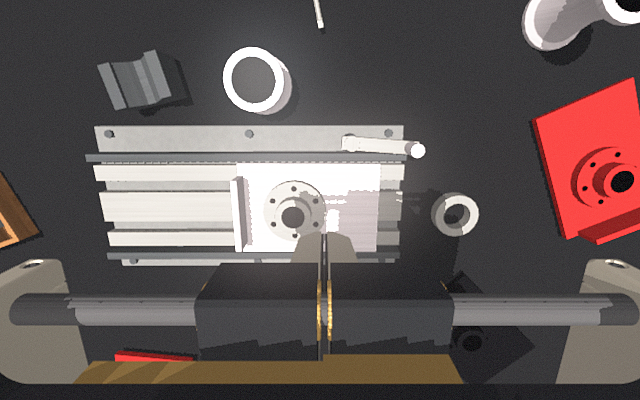

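The wrist view shows the carrier's front edge at u≈379 and its hub at (292,216). The clamp pivot is at (348,142) and the knob top at (418,150), so the clamp is still open. I'll check the seating from new views.

```bash
python3 - <<'E'
from plant import robot
from h import *
for n in("scene","side"):
    c=robot.read_camera(n);np.savez(f"{n}1.npz",**c);cv2.imwrite(f"pics/{n}1.png",c["image"])
c=np.load("w3.npz");a=np.load("scene1.npz");b=np.load("side1.npz")
al=np.radians(-13.1);fx=np.array([np.cos(al),np.sin(al)]);fy=np.array([-fx[1],fx[0]])
F=lambda X:[round(float((X[:2]-[.5102,.0034])@e),4) for e in(fx,fy)]
for z in(.038,.044):print(z,F(plane(c,(380,164),z)),F(plane(c,(377,250),z)))
print("hub",F(plane(c,(292,216),.068)),"plate back top",F(plane(c,(232,178),.07)),F(plane(c,(234,251),.07)),"knob",F(plane(c,(418,150),.0785)),"holes",F(plane(c,(109,134),.012)),F(plane(c,(389,133),.012)))
i=np.vstack([cv2.resize(a["image"][165:250,235:405],(600,300),interpolation=2),cv2.resize(b["image"][165:255,245:415],(600,300),interpolation=2)]);cv2.imwrite("pics/both1.png",i)
E
```

```text
0.038 [0.054, -0.1662] [-0.0624, -0.168]
0.044 [0.055, -0.1651] [-0.0595, -0.1668]
hub [-0.0035, -0.0584] plate back top [0.0433, 0.0088] [-0.0482, 0.0141] knob [0.076, -0.1993] holes [0.0892, 0.1805] [0.09, -0.1807]
```

View pics/both1.png

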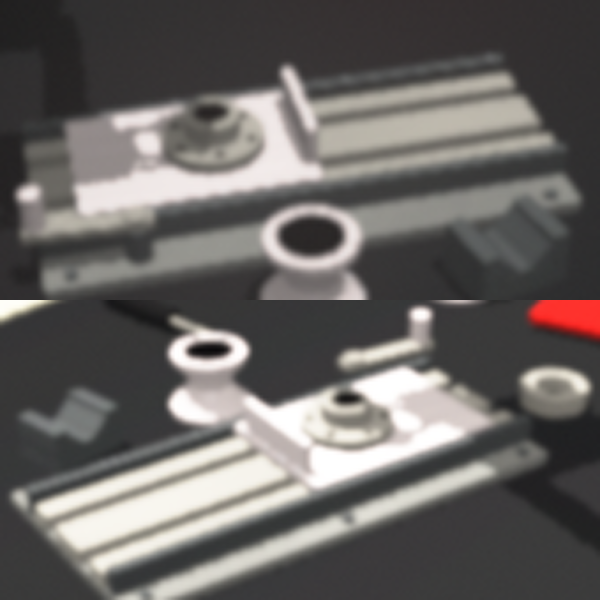

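The plate now lies level with the guide tops and its front edge is at y≈-0.166, so it appears seated. Next is the clamp. I'll descend on the +x side of the knob.

```bash
python3 -m inch '[[[2.4,3.5,0,0,0,0,1],[2.4,3.5,0,0,0,0,1],[2.1,3.4,0,0,0,0,1],[0,0,4.5,0,0,0,1],[0,0,4.5,0,0,0,1]]]'>/dev/null
python3 -m inch '[[[0,0,4,0,0,0,1],[0,0,3,0,0,0,1],[0,0,2.8,0,0,0,1],[0,0,0,0,0,0,1],[0,0,0,0,0,0,1]]]'>/dev/null; python3 f.py; python3 -c "
from plant import robot
from h import *
wcam(robot,'w4')"
```

```text
t 11.4 fix xy 0.1076 -0.2007 z 0.0582 F fx,fy,z 0.5 -0.1 0.8 R [ 0.974 -0.229 -0.001]
```

View pics/w4.png

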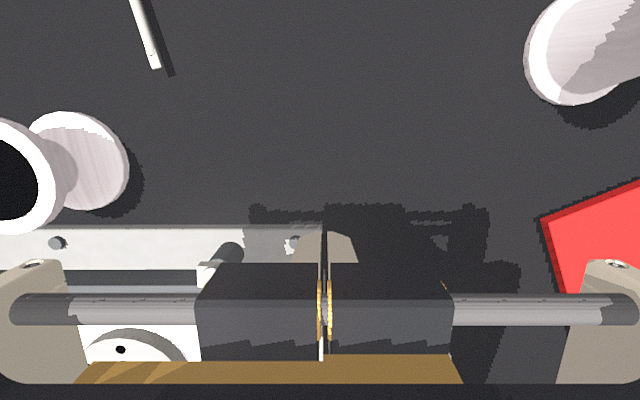

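```bash
python3 -m inch '[[[-0.6,0,0,0,0,0,1],[-0.6,0,0,0,0,0,1],[-0.6,0,0,0,0,0,1],[-0.6,-0.1,0,0,0,0,1],[-0.6,-0.2,0,0,0,0,1]]]'>/dev/null;python3 f.py
python3 -m inch '[[[-0.5,-0.2,0,0,0,0,1],[-0.5,-0.3,0,0,0,0,1],[-0.5,-0.3,0,0,0,0,1],[-0.5,-0.4,0,0,0,0,1],[-0.5,-0.5,0,0,0,0,1]]]'>/dev/null;python3 f.py
python3 -m inch '[[[0,0,0,0,0,0,1],[0,0,0,0,0,0,1]]]'>/dev/null;python3 f.py
```

```text
t 11.95 fix xy 0.0776 -0.1985 z 0.0586 F fx,fy,z 1.2 -1.8 1.1 R [ 0.973 -0.23   0.001]
t 12.45 fix xy 0.0524 -0.1809 z 0.058 F fx,fy,z 1.3 -0.2 0.2 R [ 0.973 -0.23  -0.   ]
t 12.65 fix xy 0.0527 -0.1809 z 0.058 F fx,fy,z -0.1 0.9 0.4 R [ 0.973 -0.229 -0.   ]
```

```bash
python3 -m inch '[[[2,0,0,0,0,0,1],[0,0,-5,0,0,0,1],[0,2,-4.5,0,0,0,1],[-1,4,-4.5,0,0,0,1],[0,0,0,0,0,0,1]]]'>/dev/null;python3 -m inch '[[[0,0,0,0,0,0,1],[0,0,0,0,0,0,1]]]'>/dev/null;python3 f.py; python3 -c "
from plant import robot
from h import *
wcam(robot,'w5')"
```

```text
t 13.35 fix xy 0.0638 -0.2335 z 0.1883 F fx,fy,z -0.2 -0.4 -0.4 R [ 0.973 -0.23  -0.002]
```

View pics/w5.png

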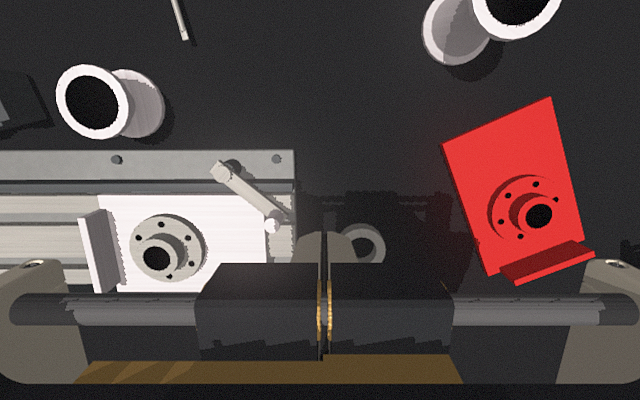

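The bar now sticks out over the carrier, with the knob top at (272,223). I'll work out the knob position.

```bash
python3 - <<'E'
from h import *
c=np.load("w5.npz");al=np.radians(-13.1);fx=np.array([np.cos(al),np.sin(al)]);fy=np.array([-fx[1],fx[0]])
X=plane(c,(272,223),.0785);d=X[:2]-[.5102,.0034];k=np.array([d@fx,d@fy]);r=k-[.085,-.13];print(k,np.hypot(*r),np.arctan2(-r[0],-r[1]))
E
```

```text
[ 0.03757219 -0.18366216] 0.0716172074516889 0.723804867377868
```

```bash
python3 -m inch '[[[-1.5,-0.3,4,0,0,0,1],[-1.5,-0.3,4,0,0,0,1],[0,-0.2,3,0,0,0,1],[0,-0.2,2,0,0,0,1],[0,0,0,0,0,0,1]]]'>/dev/null;python3 f.py
python3 -m inch '[[[-0.2,-0.6,0,0,0,0,1],[-0.2,-0.6,0,0,0,0,1],[-0.2,-0.6,0,0,0,0,1],[-0.2,-0.6,0,0,0,0,1],[-0.2,-0.6,0,0,0,0,1]]]'>/dev/null;python3 f.py
python3 -m inch '[[[-0.2,-0.4,0,0,0,0,1],[-0.2,-0.4,0,0,0,0,1],[-0.2,-0.4,0,0,0,0,1],[-0.1,-0.4,0,0,0,0,1],[-0.1,-0.4,0,0,0,0,1]]]'>/dev/null;python3 f.py
```

```text
t 13.9 fix xy 0.0304 -0.2218 z 0.0546 F fx,fy,z -1.5 0.2 0.2 R [ 0.974 -0.228 -0.009]
t 14.4 fix xy 0.0245 -0.1944 z 0.0609 F fx,fy,z -3.5 -3.7 0.6 R [ 0.973 -0.23   0.   ]
t 14.9 fix xy 0.0167 -0.1735 z 0.06 F fx,fy,z -1.5 -2.2 0.2 R [ 0.973 -0.23   0.   ]
```

```bash
python3 -m inch '[[[0,-0.4,0,0,0,0,1],[0,-0.4,0,0,0,0,1],[0,-0.4,0,0,0,0,1],[0,-0.3,0,0,0,0,1],[0,0,0,0,0,0,1]]]'>/dev/null;python3 f.py
python3 -m inch '[[[0,-0.2,0,0,0,0,1],[0,0,0,0,0,0,1]]]'>/dev/null;python3 f.py
python3 -m inch '[[[0,-0.1,0,0,0,0,1],[0,0,0,0,0,0,1]]]'>/dev/null;python3 f.py
```

```text
t 15.4 fix xy 0.0168 -0.1583 z 0.0599 F fx,fy,z 0.1 -0.5 0.2 R [ 0.973 -0.229  0.   ]
t 15.6 fix xy 0.0168 -0.1567 z 0.0599 F fx,fy,z -0.0 -0.3 0.1 R [ 0.973 -0.23   0.   ]
t 15.8 fix xy 0.0167 -0.1559 z 0.0599 F fx,fy,z -0.8 0.0 0.8 R [ 0.973 -0.23  -0.   ]
```

```bash
for i in 1; do python3 -m inch '[[[0,-0.1,0,0,0,0,1],[0,0,0,0,0,0,1]]]'>/dev/null;python3 f.py
python3 -m inch '[[[0,-0.1,0,0,0,0,1],[0,0,0,0,0,0,1]]]'>/dev/null;python3 f.py
python3 -m inch '[[[0,-0.1,0,0,0,0,1],[0,0,0,0,0,0,1]]]'>/dev/null;python3 f.py
python3 -m inch '[[[0,-0.1,0,0,0,0,1],[0,0,0,0,0,0,1]]]'>/dev/null;python3 f.py; done
```

```text
t 16.0 fix xy 0.0167 -0.1548 z 0.0599 F fx,fy,z -0.5 -0.5 0.1 R [ 0.973 -0.23  -0.   ]
t 16.2 fix xy 0.0167 -0.1538 z 0.0599 F fx,fy,z -0.3 -0.7 -0.2 R [ 0.973 -0.23  -0.   ]
t 16.4 fix xy 0.0168 -0.1528 z 0.0599 F fx,fy,z -1.5 -0.9 0.3 R [ 0.973 -0.229  0.   ]
t 16.6 fix xy 0.0168 -0.1518 z 0.0599 F fx,fy,z 0.2 0.2 0.6 R [ 0.973 -0.23   0.   ]
```

```bash
python3 -m inch '[[[0,-0.1,0,0,0,0,1],[0,0,0,0,0,0,1]]]'>/dev/null;python3 f.py
python3 -m inch '[[[0,-0.1,0,0,0,0,1],[0,0,0,0,0,0,1]]]'>/dev/null;python3 f.py
python3 -m inch '[[[0,1.5,0,0,0,0,1],[0,2,0,0,0,0,1],[0,0,-4,0,0,0,1],[2,0,-4,0,0,0,1],[2,0,-4,0,0,0,1]]]'>/dev/null
python3 -m inch '[[[1,-0,-2,0,0,0,1],[0,0,0,0,0,0,1],[0,0,0,0,0,0,1]]]'>/dev/null;python3 f.py; python3 -c "
from plant import robot
from h import *
wcam(robot,'w6')"
```

```text
t 16.8 fix xy 0.0168 -0.1508 z 0.0599 F fx,fy,z -1.1 -0.5 -0.4 R [ 0.973 -0.23   0.   ]
t 17.0 fix xy 0.0167 -0.1501 z 0.0599 F fx,fy,z -0.7 -1.6 0.2 R [ 0.973 -0.23  -0.   ]
t 17.8 fix xy 0.0665 -0.1856 z 0.1994 F fx,fy,z -0.2 1.3 -0.6 R [ 0.973 -0.23  -0.   ]
```

View pics/w6.png

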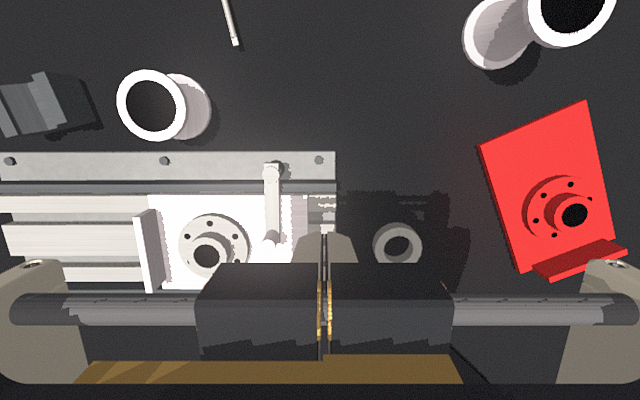

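The bar now lies across the carrier, from the pivot at (273,167) to the knob at about (269,243). The bystanders have not moved. I'll put a number on the angle.

```bash
python3 - <<'E'
from h import *
c=np.load("w6.npz");al=np.radians(-13.1);fx=np.array([np.cos(al),np.sin(al)]);fy=np.array([-fx[1],fx[0]])
F=lambda p,z:np.array([(plane(c,p,z)[:2]-[.5102,.0034])@e for e in(fx,fy)])
# bar edges at z .0485: left and right edges at two rows
p=[F(q,.0485) for q in((265,180),(265,230),(280,180),(280,230))]
for a,b in((0,1),(2,3)):
    d=p[b]-p[a];print("bar dir angle",np.arctan2(-d[0],-d[1]),p[a],p[b])
print("carrier front edge",F((291,200),.038),"hub",F((207,256),.068))
cv2.imwrite("pics/w6c.png",cv2.resize(c["image"][140:270,130:340],None,fx=3.5,fy=3.5,interpolation=0))
E
```

```text
bar dir angle 1.6259458007868566 [ 0.074067   -0.12332746] [ 0.01703259 -0.12017885]
bar dir angle 1.6124181599895202 [ 0.0740331  -0.13930768] [ 0.01699592 -0.13693231]
carrier front edge [ 0.04881759 -0.14913706] hub [-0.00499818 -0.06025169]
```

View pics/w6c.png

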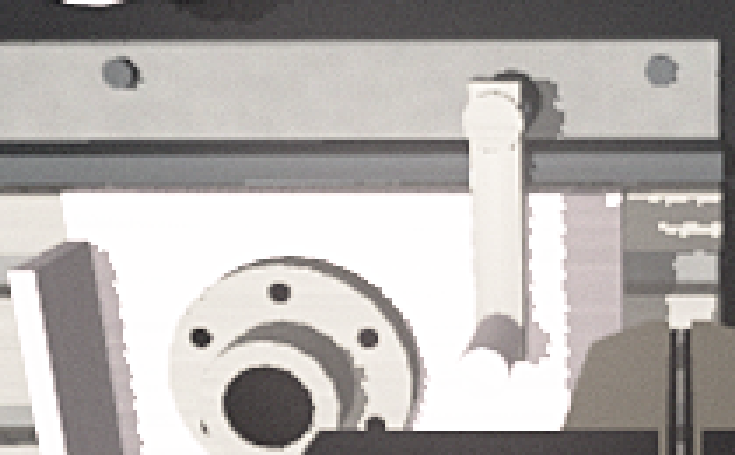

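```bash
python3 -c "
from plant import robot
print(robot.read_state()['t'],robot.close_job())"
```

```text
the job is handed in; nothing more can be done
17.85 None
```

The carrier is seated in its notches and the clamp bar lies across it. I handed the job in at 17.9 s with the gripper about 0.2 m up, clear of everything.

- **Carrier:** I pushed it along the rails with the closed fingertips against the push plate. Push force was about 5 to 6 N, then dipped to 2.5 N where the drop was expected. It rose to 13 N when the carrier met the far notch walls. From above, the carrier's front edge measured y ≈ -166 mm (nominal -165), and the plate looked level with the guides.
- **Clamp:** I pushed the knob round in two stages. In the last view the bar measured about 1.61 to 1.63 rad, which is a few hundredths past the 1.6 stop and within picture error. So I take it to be at or near the stop.
- **Bystanders:** the ones in view in the last picture looked unmoved. I did not measure them, and the oil can and gauge case were outside that view.

**Checks that were weak or disagreed:**
- I did not measure the 6 mm drop directly. It rests on the force pattern, the views, and the bar passing freely over the plate.
- I felt no clear rise in force at the clamp stop (under 2 N).
- The hub measured about 3 to 5 mm off the centre line in x, more than the 2 mm of play. I put that down to picking pixels on a partly hidden hub.

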